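# Bring the banding wheel to the decorating station and hold its index plunger out

## Robot

A 6-joint arm with a two-finger parallel gripper is mounted at the origin on the work surface. World frame = base frame: x ahead of the robot, y to its left, z up, the work surface at z = 0. Lengths are in m, angles in rad, forces in N, time in s.
With the tool pointing down it reaches from about 0.275 to 0.875 m from the base axis. Payload 12.5 kg.
Tool frame: the origin (TCP) lies between the finger pads; the fingertips stand 22 mm ahead of it and the grasp point (between the pads) lies 3 mm ahead of it; z points along the fingers, y is the direction in which the jaws open and shut (so a half turn about z gives the same grasp; the last joint's range is limited). The gripper opens to 85 mm and grips with 20 to 120 N. Pads are 22 mm wide; open, the fingers measure 114 mm over their backs; the gripper's body (76 mm by 85 mm) begins 54 mm behind the grasp point. The pads swing forward as they close: fully open they stand 13 mm farther back than shut.
Start: joints at [1.024, 0.351, 1.652, -0, 1.139, -0.085], TCP at [0.245, 0.492, 0.253] pointing down, gripper open.
Joint ranges: [-2.75, 2.75], [-0.79, 2.1], [0.01, 2.65], [-1.57, 4.71], [0.07, 3.14], [-2.87, 2.87]. Speed limits (rad/s): [2.22, 2.22, 2.79, 3.14, 3.14, 3.14].

## Interface

Orientations are given as a unit quaternion [x, y, z, w].
In Python, from workcell import env gives the robot as it stands.
- The arm moves only by the tool send_rows, never from a script. Its argument "moves" is a list of rows, each a list of 4 numbers: the shift along the tool's x, y, z in units of 50 mm (1.0 is 50 mm), then the turn about the tool's z in units of 8 degrees (1.0 is 8 degrees). A call has 1 to 20 rows; each row shifts and turns the commanded pose from where the row before left it, along the tool's axes as they then stand; what a row does not reach is not made up. A row lasts 1/10 s, in which the tool goes at most 50 mm and 8.59 degrees, less where a joint would pass 70% of its speed; a pose out of reach is approached as far as the arm can. A call is refused whole if a number of a shift passes 1 or a number of a turn 1, either way. A call with a gripper value outside its range is refused whole. "gripper" is the finger opening in mm, from 0 to 85.4, set as the call begins (left out, the last holds). The fingers move at their own pace and stop on an object; "force" is the grip in N (left out, the last holds). Time passes only in rows, so rows that do not move let the fingers close. It gives the time, the measured TCP pose, the force and the opening at its end, in the units of the state.
- env.get_state(): the state, without advancing time (a new reading comes with each control period).
- env.snapshot(name): name is "scene" or "top" or "wrist"; returns a dict with "pixels" (400x640x3 uint8, red, green, blue), "fx", "fy", "cx", "cy" (pixels), "R" (3x3) and "t" (3): a world point X has camera coordinates R X + t; the wrist camera has in their place "hand_eye" (4x4, takes a point from camera to tool coordinates, whose origin is the TCP and whose axes are the flange's). Camera axes: x right, y down, z forward; pixel columns grow to the right and rows downward; lengths in m; the calibration is good to about 2 mm. A picture is of the moment at which its call begins: read the wrist's pose just before it. There is no depth.
- env.close_job(): hands the job in, once; it reports no verdict.
The state is a dict: "time": time; "qpos": joint angles; "qvel": joint speeds; "effort": joint torques, N m; "tool_pos": TCP position; "ee_rot": TCP orientation; "wrist_force": force on the tool from outside, world axes, zero at the start; "torque": the same for the moment, N m; "finger_gap": finger opening in m.
Only numpy, scipy, OpenCV 4.12 (cv2) and the standard library are available. Lean on these libraries where they do the work, as an engineer would, in place of code of your own. Each camera call takes 0.05 s, during which the arm holds its last target.

## Task

Push the banding-wheel carriage along its rails until it drops into the detent of the next station, then pull the wheel's sprung index plunger up out of its hole as far as it will go and keep holding it there, so that I can turn the dish. Finish while still holding the plunger fully out, with the carriage still in its detent; do not let go, and leave the other things on the table where they are.

Things in the scene. Friction and masses are not known exactly. Their poses are not given: they have to be found in the camera images.
- rail: fixed rail slide: plywood board 250 mm (its x) by 550 mm (its y), 18 mm thick, with two steel rods along its y. Origin on the table under the middle of the rods (the board's middle is at y = -10 mm). Its y axis is the direction in which the carriage is to be pushed. Only position and yaw on the table vary; yaw stays within 0.3 rad of 0
- carriage (a joint): travel of the carriage along the rail's +y in m, 0 and 0.195 at the end stops; starts at 0 to 0.06, short of the station. Friction about 1.5 N; the detent's first hump takes about 10 N, then the roller drops into the notch and draws the carriage on a few mm by itself; in the notch it resists about 8 N either way. Pushed too far it runs over the second hump and must be pushed back
- push_post (a point): middle of the round upright wooden post at the trailing (-y) end of the carriage, by which it is pushed: 24 mm thick, from 52 mm to 115 mm above the table, this point 85 mm above the table. It stands 10 mm in from the end of the carriage's flat aluminium plate (top 52 mm above the table), with free space behind it (rails and board below, up to 44 mm)
- detent_roller (a point): sprung detent roller on a small arm at the robot's side (-x) of the carriage, 105 mm from the carriage's middle line; the point rides with the carriage. It lies 150 mm ahead (rail +y) of push_post, and at the same distance along the rail as the wheel's axis and the plunger
- notch (a point): the next station: middle of the notch between two 12 mm round steel humps (18 mm apart) on a dark steel block, with a small upright pin, on the strip along the robot's side of the board; 42 mm above the table. Axes as the rail's. The carriage is in the detent when detent_roller is here along the rail. Fixed, but its place along the rail varies; always ahead (+y) of the carriage
- plunger (a joint): lift of the index plunger, in m: 0 seated in the hole of the wheel's steel lug, 0.020 fully out against its stop. It moves straight up; a spring pulls it down with 5 N seated and 8 N fully out, and it falls back if released. Rides on the carriage
- plunger_knob: black knob on the top of the plunger's 8 mm pin, held by an aluminium bracket on the carriage; origin in the knob's middle: upright cylinder 26 mm across, 30 mm high, 162 mm above the table when seated, 182 mm fully out; 108 mm to the rail's +x from the carriage's middle line. Below: steel housing 22 mm across up to 145 mm, bracket up to 130 mm. The dish's rim is 48 mm from its axis towards the robot, 130 mm high
- bisque_cup: bystander: unglazed clay cup, 70 mm across, 75 mm high; origin under its centre
- brush_jar: bystander: white ceramic jar 72 mm across and 95 mm high full of brushes, 200 mm high in all; origin under its centre
- glaze_bottle: bystander: amber bottle with a black cap, 60 mm across, 150 mm high; origin under its centre
- rolling_pin: bystander: wooden rolling pin, 50 mm thick, 380 mm long along its x; origin under its centre
- flat_brush: bystander: paint brush lying flat along its x, about 200 mm long; origin under its middle
- wood_rib: bystander: dark wooden rib, 50 x 100 x 8 mm; origin under its centre

How it is judged:
On the way:
1. the carriage has been pushed into the station's detent with the plunger still seated (y of detent_roller in the frame of notch between -0.004 and 0.004 m and velocity of joint carriage between -0.01 and 0.01 m/s and value of joint plunger below 0.004 m), for 0.2 s.
At the end, for the whole second after the job is handed in: The carriage stands still in the station's detent (roller within 4 mm of the notch along the rail) and the plunger is held fully out by the fingers: lifted at least 17.5 of its 20 mm, with the fingers pressing on it with more than 3 N (y of detent_roller in the frame of notch between -0.004 and 0.004 m and velocity of joint carriage between -0.01 and 0.01 m/s and value of joint plunger above 0.0175 m and contact force between the fingers and plunger_knob above 3 N); the arm keeps its last pose, push and grip.
It fails at once if a bystander on the table is shoved (more than 30 mm) or tipped (more than 0.4 rad) (distance of any of bisque_cup, brush_jar, glaze_bottle, rolling_pin, flat_brush, wood_rib from where it was at the start of the episode above 0.03 m or angle between any of bisque_cup, brush_jar, glaze_bottle, rolling_pin, flat_brush, wood_rib's own z axis and vertical above 0.4 rad).
It also fails if it takes over 58 s, if anything falls off the work surface, if the arm or the gripper's body presses on something with over 40 N, if the wrist force passes 120 N, or if a joint passes its speed limit or range.

## Working session

There is one attempt and no reset: what is moved stays moved. The work goes in short steps, Python scripts to look and compute and a tool call to move; the robot and the scene stay as the last step left them, time stands still between calls to the robot, and variables do not carry over. Pictures are saved under pics/ and viewed, and the job is handed in when it is done.

Besides the shell and the picture viewer there is one more tool, called after ">>>" as name(argument=value, ...), one argument or row to a line, values as JSON. send_rows: Moves the arm, as the interface text tells. Its arguments: {"type":"object","properties":{"moves":{"type":"array","items":{"type":"array","items":{"type":"number"}}},"gripper":{"type":"number"},"force":{"type":"number"}},"required":["moves"]}

```bash
mkdir -p pics; cat > h.py <<'E'
import numpy as np, cv2, pickle
from workcell import env
def snap(n,f):
    s=env.get_state(); d=env.snapshot(n); d['state']=s
    cv2.imwrite('pics/'+f+'.png',np.asarray(d['pixels'])[:,:,::-1]); pickle.dump(d,open('pics/'+f+'.pkl','wb')); return d
def load(f): return pickle.load(open('pics/'+f+'.pkl','rb'))
def ray(d,u,v):
    c=np.array([(u-d['cx'])/d['fx'],(v-d['cy'])/d['fy'],1.])
    R=np.array(d['R']);t=np.array(d['t']); return -R.T@t, R.T@c
def plane(d,u,v,z):
    o,r=ray(d,u,v); return o+r*(z-o[2])/r[2]
def tri(d1,p1,d2,p2):
    o1,r1=ray(d1,*p1);o2,r2=ray(d2,*p2)
    s=np.linalg.lstsq(np.c_[r1,-r2],o2-o1,rcond=None)[0]
    a=o1+s[0]*r1;b=o2+s[1]*r2; return (a+b)/2,np.linalg.norm(a-b)
def proj(d,X):
    c=np.array(d['R'])@np.array(X)+np.array(d['t']); return d['fx']*c[0]/c[2]+d['cx'],d['fy']*c[1]/c[2]+d['cy']
E
python3 - <<'E'
from h import *
for n in('scene','top'):
    d=snap(n,n+'0'); print(n,d['fx'],-np.array(d['R']).T@np.array(d['t']))
s=env.get_state();print(s['time'],s['tool_pos'],s['ee_rot'],s['wrist_force'])
E
```

```text
scene 369.5682048372933 [0.88207037 0.45623954 0.93687942]
top 377.36985460505775 [ 0.53028493 -0.03252557  1.40461495]
0.1 [0.24488966 0.49217227 0.25281218] [ 2.28851216e-01  9.73461272e-01 -4.98530681e-04 -1.58847475e-04] [-0.30484166 -0.37755962  0.74581252]
```

View pics/scene0.png

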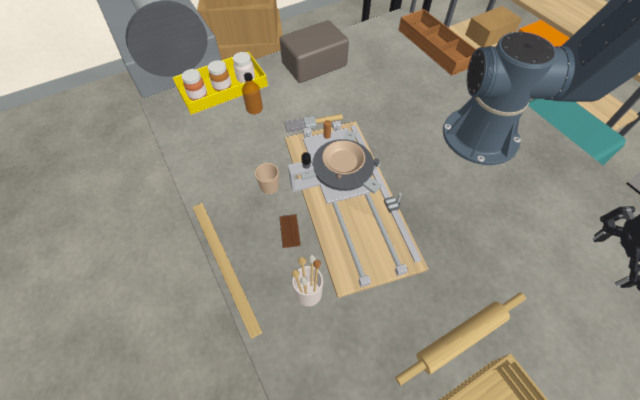

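View pics/top0.png

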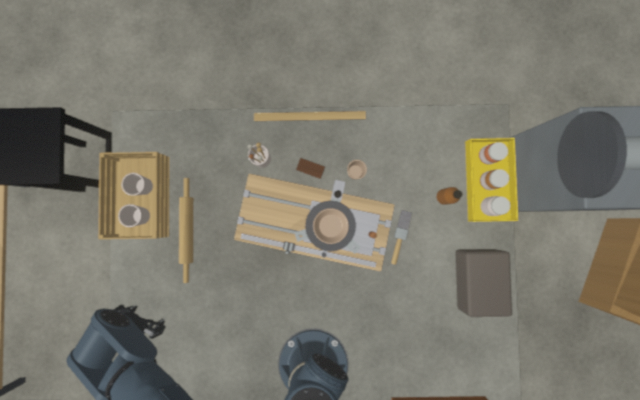

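The scene view shows the carriage at the far end of the rail, with its orange post at about (328,128), black knob at (307,160) and notch block at (393,203). In the top view the post is at (373,235), the knob at (338,194), the notch block at (288,246) and the roller near (324,255). I'll zoom in for exact pixels.

```bash
python3 - <<'E'
from h import *
a=cv2.imread('pics/scene0.png')[100:300,260:440]; b=cv2.imread('pics/top0.png')[160:280,225:425]
cv2.imwrite('pics/sz.png',cv2.resize(a[0:130],None,fx=4,fy=4,interpolation=2)); cv2.imwrite('pics/tz.png',cv2.resize(b,None,fx=4,fy=4,interpolation=2))
E
```

```text
(no output)
```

View pics/sz.png

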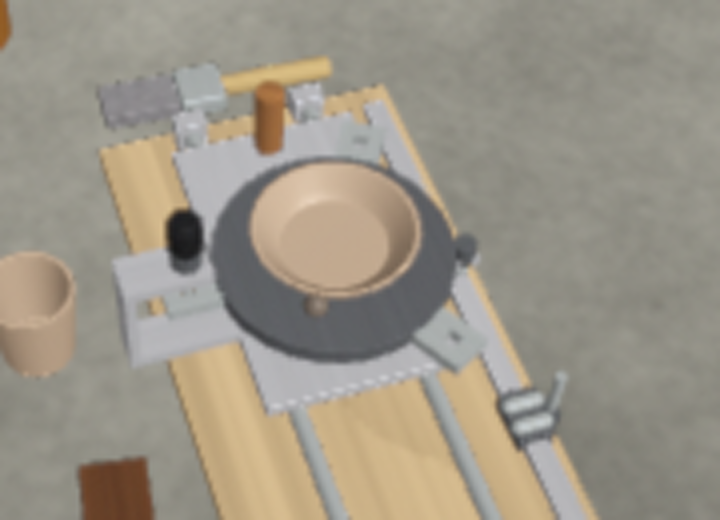

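View pics/tz.png

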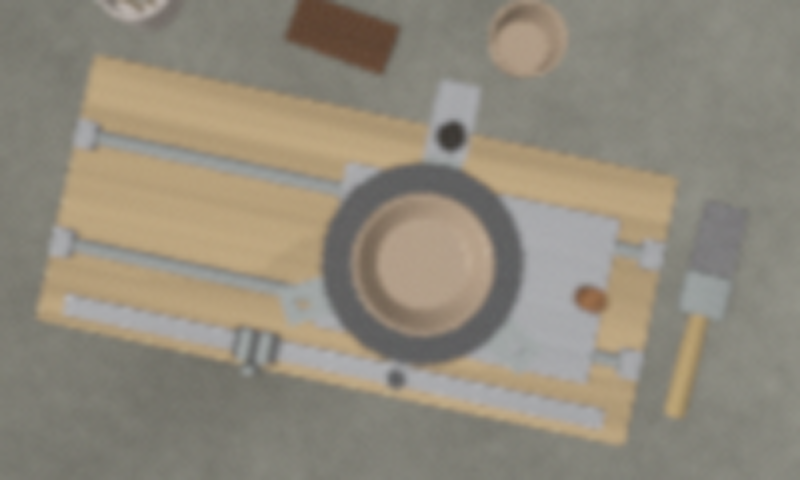

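```bash
python3 - <<'E'
from h import *
t=load('top0');s=load('scene0')
T=lambda u,v:(225+u/4-.375,160+v/4-.375); S=lambda u,v:(260+u/4-.375,100+v/4-.375)
C=[plane(t,*T(*p),.018) for p in [(95,57),(675,180),(625,443),(40,318)]]
for c in C: print(c.round(4))
y=(C[0]-C[1]+C[3]-C[2]); y/=np.linalg.norm(y); print('yaw',np.arctan2(-y[0],y[1]), np.linalg.norm(C[0]-C[1]),np.linalg.norm(C[1]-C[2]))
x=np.array([y[1],-y[0],0]); m=sum(C)/4; o=m+.010*y; print('mid',m,'origin',o)
P={}
for n,pt,ps,z in [('knobtop',(451,133),(184,219),.177),('posttop',(597,297),(270,90),.115),('roller',(397,378),(466,249),.042),('notch',(255,348),(529,412),.042),('cup',(527,38),(32,275),.075)]:
    a=plane(t,*T(*pt),z); b=plane(s,*S(*ps),z); tr=tri(t,T(*pt),s,S(*ps))
    print(n,a.round(4),b.round(4),tr[0].round(4),round(tr[1],4)); 
    for q in (a,b,tr[0]): print('   rail',((q-o)@x).round(4),((q-o)@y).round(4))
E
```

```text
[0.6969 0.2277 0.018 ]
[ 0.575  -0.3046  0.018 ]
[ 0.3364 -0.2531  0.018 ]
[0.4573 0.2795 0.018 ]
yaw -0.2241736825584436 0.5460464323899239 0.24403979151284985
mid [ 0.51638887 -0.01258925  0.018     ] origin [ 0.51861188 -0.00283947  0.018     ]
knobtop [ 0.6109 -0.0922  0.177 ] [ 0.6087 -0.0949  0.177 ] [ 0.6104 -0.0919  0.1813] 0.0004
   rail 0.1099 -0.0666
   rail 0.1083 -0.0697
   rail 0.1093 -0.0664
posttop [ 0.4734 -0.2168  0.115 ] [ 0.4698 -0.2174  0.115 ] [ 0.4724 -0.2156  0.1182] 0.0026
   rail 0.0034 -0.2187
   rail 0.0001 -0.2201
   rail 0.0023 -0.2177
roller [ 0.4004 -0.0464  0.042 ] [ 0.3875 -0.0599  0.042 ] [ 0.4022 -0.0457  0.0674] 0.0016
   rail -0.1056 -0.0688
   rail -0.1152 -0.0847
   rail -0.104 -0.0677
notch [0.4289 0.0807 0.042 ] [0.432  0.0826 0.042 ] [0.429  0.0808 0.0368] 0.001
   rail -0.106 0.0615
   rail -0.1034 0.0641
   rail -0.106 0.0616
cup [ 0.7008 -0.1659  0.075 ] [ 0.693  -0.1781  0.075 ] [ 0.6978 -0.1636  0.095 ] 0.001
   rail 0.2139 -0.1185
   rail 0.209 -0.1321
   rail 0.2104 -0.1169
```

Both views agree: yaw is about -0.224, the post is at rail y ≈ -0.218 and the notch at ≈ +0.062, so the travel is about 131 mm. The next move turns the tool so its x lies along rail +y and its y along rail +x.

>>> send_rows(
  moves=[
    [0, 0, 0, 1],
    [0, 0, 0, 1],
    [0, 0, 0, 1],
    [0, 0, 0, 1],
    [0, 0, 0, 1],
    [0, 0, 0, 1],
    [0, 0, 0, 1],
    [0, 0, 0, 1],
    [0, 0, 0, 1],
    [0, 0, 0, 0.55],
    [0, 0, 0, 0],
  ],
  gripper=0,
  force=40,
)

```text
time: 1.2
tool_pos: [0.245, 0.4923, 0.253]
ee_rot: [0.782, 0.623, -0.0, 0.0]
wrist_force: [0.4, -1.0, 0.4]
finger_gap: 0.0003
```

```bash
cat >> h.py <<'E'
from scipy.spatial.transform import Rotation as Ro
yaw=-0.224; ry=np.array([np.sin(.224),np.cos(.224),0]); rx=np.array([np.cos(.224),-np.sin(.224),0]); ro=np.array([.5200,-.0028,0])
def rail(p): p=np.array(p)-ro; return np.array([p@rx,p@ry,p[2]])
def go(target_rail):
    s=env.get_state(); R=Ro.from_quat(s['ee_rot']).as_matrix(); T=ro+target_rail[0]*rx+target_rail[1]*ry+np.array([0,0,target_rail[2]])
    print('tool',np.round(s['tool_pos'],4),'rail',rail(s['tool_pos']).round(4),'xang',np.degrees(np.arctan2(R[1,0],R[0,0])+yaw*-1).round(2)-90,'F',np.round(s['wrist_force'],2),'t',s['time'],'gap',s['finger_gap'])
    print('units',(R.T@(T-np.array(s['tool_pos']))/0.05).round(3))
E
python3 -c "
from h import *
go([0,-.271,.253])"
```

```text
tool [0.245  0.4923 0.253 ] rail [-0.3781  0.4216  0.253 ] xang -0.0799999999999983 F [ 0.37 -1.03  0.4 ] t 1.2 gap 0.00031625343036802795
units [-1.3841e+01  7.5830e+00  7.0000e-03]
```

>>> send_rows(
  moves=[
    [-0.7, 0.38, 0, 0],
    [-0.7, 0.38, 0, 0],
    [-0.7, 0.38, 0, 0],
    [-0.7, 0.38, 0, 0],
    [-0.7, 0.38, 0, 0],
    [-0.7, 0.38, 0, 0],
    [-0.7, 0.38, 0, 0],
    [-0.7, 0.38, 0, 0],
    [-0.7, 0.38, 0, 0],
    [-0.7, 0.38, 0, 0],
    [-0.7, 0.38, 0, 0],
    [-0.7, 0.38, 0, 0],
    [-0.7, 0.38, 0, 0],
    [-0.7, 0.38, 0, 0],
    [-0.7, 0.38, 0, 0],
    [-0.7, 0.38, 0, 0],
    [-0.7, 0.38, 0, 0],
    [-0.7, 0.38, 0, 0],
    [-0.7, 0.38, 0, 0],
    [-0.54, 0.36, 0, 0],
  ],
)

```text
time: 3.2
tool_pos: [0.4605, -0.2687, 0.2531]
ee_rot: [0.781, 0.624, -0.0, -0.0]
wrist_force: [0.4, 0.5, -0.5]
finger_gap: 0.0
```

```bash
python3 -c "
from h import *
go([0,-.271,.085])
snap('wrist','w1');snap('scene','scene1')"
```

```text
tool [ 0.4605 -0.2687  0.2531] rail [ 0.0011 -0.2725  0.2531] xang 0.09000000000000341 F [ 0.45  0.47 -0.5 ] t 3.2 gap 2.0347744472703004e-08
units [ 0.03  -0.021  3.362]
```

View pics/w1.png

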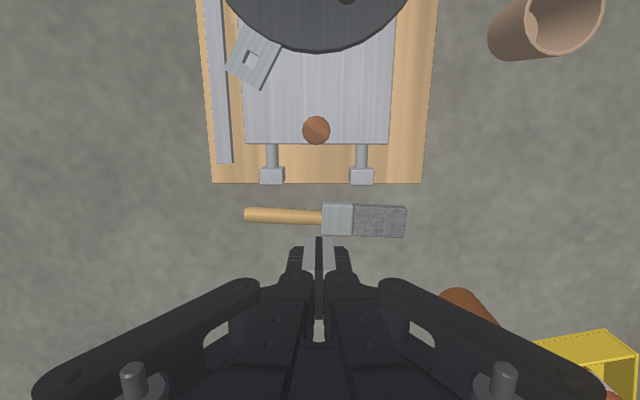

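View pics/scene1.png

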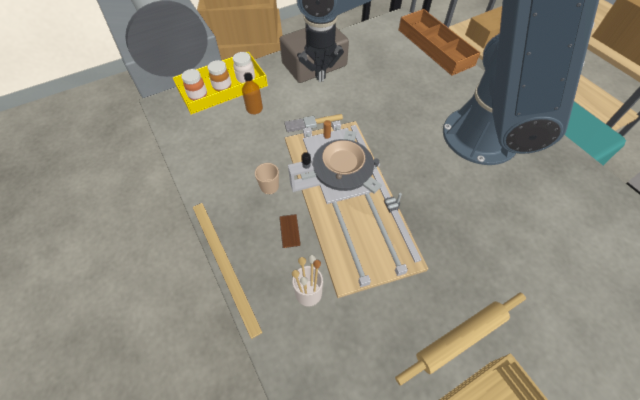

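The wrist view shows the post top at (316,130), straight ahead of the closed fingers at column 319, and the space behind it is clear. I'll check the post's position from this view before going down.

```bash
cat >> h.py <<'E'
def wray(d,u,v):
    H=np.array(d['hand_eye']); R=Ro.from_quat(d['state']['ee_rot']).as_matrix(); p=np.array(d['state']['tool_pos'])
    c=np.array([(u-d['cx'])/d['fx'],(v-d['cy'])/d['fy'],1.])
    return p+R@H[:3,3], R@H[:3,:3]@c
def wplane(d,u,v,z):
    o,r=wray(d,u,v); return o+r*(z-o[2])/r[2]
E
python3 -c "
from h import *
d=load('w1');print('post',rail(wplane(d,316,130,.115)))
print('plate end',rail(wplane(d,316,144,.052)),'board end',rail(wplane(d,316,183,.018)))
t=load('top0')
for n,p,z in [('jar',(258,155),.095),('bottle',(458,194),.15),('brush',(400,235),.01),('rib',(311,168),.008)]:print(n,plane(t,*p,z))
"
```

```text
post [-0.00177866 -0.21764172  0.115     ]
plate end [-0.00227827 -0.23491988  0.052     ] board end [-0.00257099 -0.28385491  0.018     ]
jar [0.75346509 0.17913718 0.095     ]
bottle [ 0.60272402 -0.49370151  0.15      ]
brush [ 0.4632026  -0.32757273  0.01      ]
rib [ 0.71629939 -0.00398759  0.008     ]
```

>>> send_rows(
  moves=[
    [0, 0, 0.6, 0],
    [0, 0, 0.6, 0],
    [0, 0, 0.6, 0],
    [0, 0, 0.6, 0],
    [0, 0, 0.6, 0],
    [0, 0, 0.36, 0],
    [0, 0, 0, 0],
  ],
)

```text
time: 4.0
tool_pos: [0.4592, -0.2653, 0.0832]
ee_rot: [0.781, 0.624, -0.001, -0.002]
wrist_force: [-0.7, 0.0, -0.0]
finger_gap: 0.0002
```

>>> send_rows(
  moves=[
    [0.2, 0, 0, 0],
    [0.2, 0, 0, 0],
    [0.2, 0, 0, 0],
    [0.2, 0, 0, 0],
    [0.2, 0, 0, 0],
    [0.2, 0, 0, 0],
    [0.2, 0, 0, 0],
    [0.2, 0, 0, 0],
    [0.2, 0, 0, 0],
    [0.2, 0, 0, 0],
    [0.1, 0, 0, 0],
    [0.05, 0, 0, 0],
    [0, 0, 0, 0],
  ],
)

```text
time: 5.3
tool_pos: [0.4845, -0.1615, 0.0852]
ee_rot: [0.782, 0.624, 0.0, -0.0]
wrist_force: [-0.2, 1.3, -1.2]
finger_gap: 0.0001
```

```bash
python3 -c "
from h import *
go([0,-.11,.083])
snap('top','top2');snap('wrist','w2')
cv2.imwrite('pics/top2z.png',cv2.resize(cv2.imread('pics/top2.png')[160:280,225:425],None,fx=4,fy=4,interpolation=2))"
```

```text
tool [ 0.4845 -0.1615  0.0852] rail [ 0.0006 -0.1626  0.0852] xang -0.010000000000005116 F [-0.23  1.27 -1.21] t 5.3 gap 6.288394334160084e-05
units [ 1.052 -0.013  0.045]
```

View pics/top2z.png

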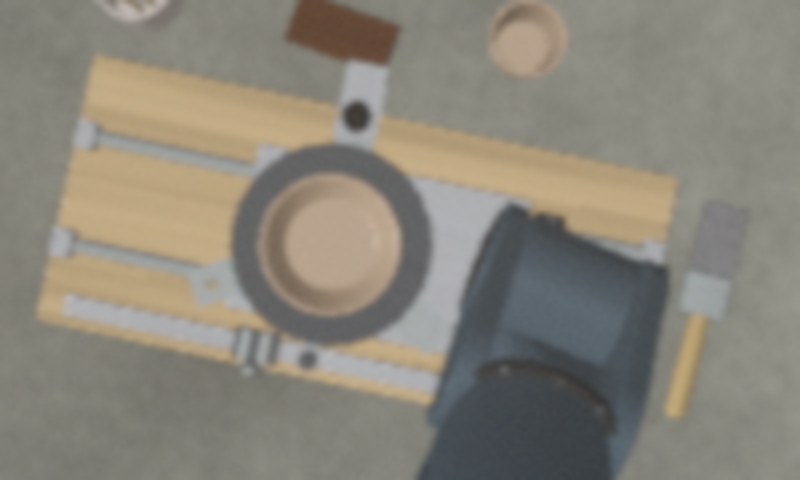

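View pics/w2.png

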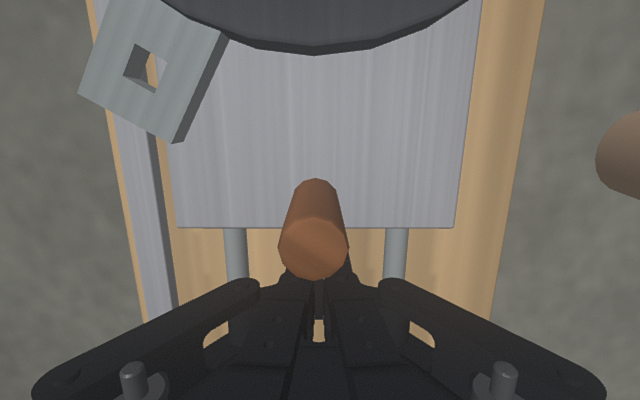

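The top view shows the carriage pushed along, with the roller at zoomed (308,358) and the notch at (255,349). The wrist view shows the post at (314,230) against the fingers. Next I work out how far is left.

```bash
python3 -c "
from h import *
t=load('top2')
T=lambda u,v:(225+u/4-.375,160+v/4-.375)
r=rail(plane(t,*T(308,358),.06));n=rail(plane(t,*T(255,348),.042));k=rail(plane(t,*T(357,115),.177));print(r,n,k)
w=load('w2');print(rail(wplane(w,314,248,.115)))
"
```

```text
[-0.10452249  0.01218597  0.06      ] [-0.10732965  0.06117672  0.042     ] [0.10704381 0.01098411 0.177     ]
[-0.00152061 -0.13692788  0.115     ]
```

>>> send_rows(
  moves=[
    [0.1, 0, 0, 0],
    [0.1, 0, 0, 0],
    [0.1, 0, 0, 0],
    [0.1, 0, 0, 0],
    [0.1, 0, 0, 0],
    [0.05, 0, 0, 0],
    [0, 0, 0, 0],
  ],
)

```text
time: 6.1
tool_pos: [0.4906, -0.1345, 0.0853]
ee_rot: [0.782, 0.624, 0.0, -0.0]
wrist_force: [-0.4, -0.4, -0.5]
finger_gap: 0.0001
```

>>> send_rows(
  moves=[
    [0.04, 0, 0, 0],
    [0.04, 0, 0, 0],
    [0, 0, 0, 0],
  ],
)

```text
time: 6.4
tool_pos: [0.4915, -0.1309, 0.0853]
ee_rot: [0.782, 0.623, 0.0, -0.0]
wrist_force: [0.5, 0.2, 0.6]
finger_gap: 0.0002
```

>>> send_rows(
  moves=[
    [0.04, 0, 0, 0],
    [0, 0, 0, 0],
  ],
)

```text
time: 6.6
tool_pos: [0.4918, -0.1295, 0.0853]
ee_rot: [0.782, 0.624, -0.0, 0.0]
wrist_force: [-1.5, -5.5, 0.3]
finger_gap: -0.0
```

>>> send_rows(
  moves=[
    [0.03, 0, 0, 0],
    [0, 0, 0, 0],
  ],
)

```text
time: 6.8
tool_pos: [0.4921, -0.1287, 0.0853]
ee_rot: [0.782, 0.624, -0.001, 0.001]
wrist_force: [-3.6, -10.9, 0.0]
finger_gap: 0.0003
```

>>> send_rows(
  moves=[
    [0.03, 0, 0, 0],
    [0, 0, 0, 0],
  ],
)

```text
time: 7.0
tool_pos: [0.4923, -0.1276, 0.0853]
ee_rot: [0.782, 0.624, -0.001, 0.001]
wrist_force: [-3.6, -12.5, -0.2]
finger_gap: 0.0003
```

>>> send_rows(
  moves=[
    [0.03, 0, 0, 0],
    [0, 0, 0, 0],
  ],
)

```text
time: 7.2
tool_pos: [0.4928, -0.1254, 0.0853]
ee_rot: [0.782, 0.623, -0.0, 0.0]
wrist_force: [-2.3, -3.6, -0.2]
finger_gap: 0.0003
```

>>> send_rows(
  moves=[
    [0.03, 0, 0, 0],
    [0, 0, 0, 0],
  ],
)

```text
time: 7.4
tool_pos: [0.4932, -0.1236, 0.0853]
ee_rot: [0.782, 0.623, -0.0, 0.0]
wrist_force: [-0.6, -3.6, -0.1]
finger_gap: 0.0
```

>>> send_rows(
  moves=[
    [0.03, 0, 0, 0],
    [0, 0, 0, 0],
  ],
)

```text
time: 7.6
tool_pos: [0.4936, -0.1219, 0.0853]
ee_rot: [0.782, 0.623, -0.0, 0.0]
wrist_force: [0.2, -2.2, -1.0]
finger_gap: -0.0005
```

```bash
python3 -c "
from h import *
go([0,-.11,.083])
t=snap('top','top3')
cv2.imwrite('pics/top3z.png',cv2.resize(cv2.imread('pics/top3.png')[220:270,265:365],None,fx=8,fy=8,interpolation=2))"
```

```text
tool [ 0.4936 -0.1219  0.0853] rail [ 0.0007 -0.122   0.0853] xang -0.04000000000000625 F [ 0.18 -2.16 -1.04] t 7.6 gap -0.0005337120994660302
units [ 0.24  -0.014  0.046]
```

View pics/top3z.png

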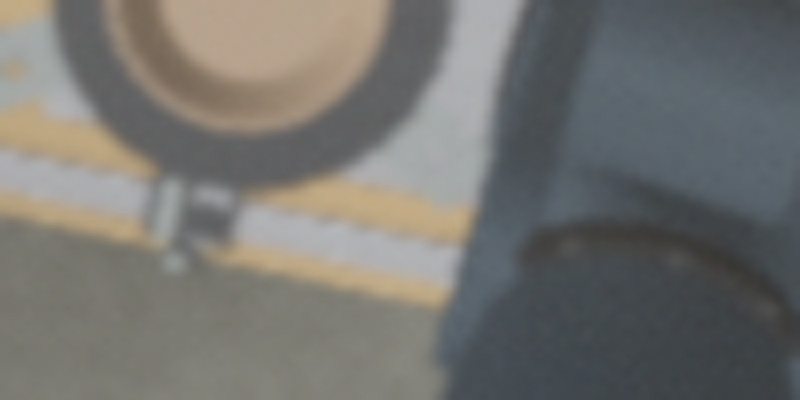

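The roller, a dark blob at zoomed (210,208), covers the first hump, and the second hump is visible at (170,205). It is sitting near the hump's crest, so I keep pushing gently.

>>> send_rows(
  moves=[
    [0.03, 0, 0, 0],
    [0, 0, 0, 0],
  ],
)

```text
time: 7.85
tool_pos: [0.4939, -0.1202, 0.0853]
ee_rot: [0.782, 0.623, 0.0, -0.0]
wrist_force: [-0.2, -0.6, 0.3]
finger_gap: -0.0005
```

>>> send_rows(
  moves=[
    [0.03, 0, 0, 0],
    [0, 0, 0, 0],
  ],
)

```text
time: 8.05
tool_pos: [0.4943, -0.1186, 0.0853]
ee_rot: [0.782, 0.623, 0.0, -0.0]
wrist_force: [0.8, -0.4, 0.3]
finger_gap: -0.0004
```

```bash
python3 -c "
from h import *
go([0,-.11,.083])
t=snap('top','top4');snap('wrist','w4')
cv2.imwrite('pics/top4z.png',cv2.resize(cv2.imread('pics/top4.png')[220:270,265:365],None,fx=8,fy=8,interpolation=2))"
```

```text
tool [ 0.4943 -0.1186  0.0853] rail [ 0.0006 -0.1186  0.0853] xang -0.030000000000001137 F [ 0.82 -0.42  0.32] t 8.05 gap -0.00036345447618732994
units [ 0.173 -0.013  0.046]
```

View pics/top4z.png

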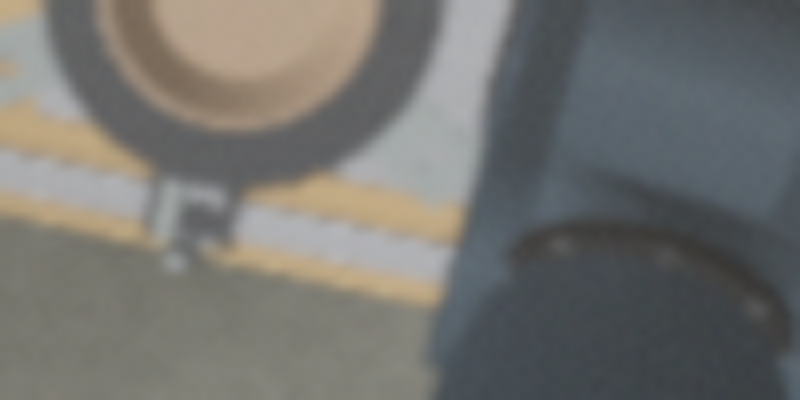

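View pics/w4.png

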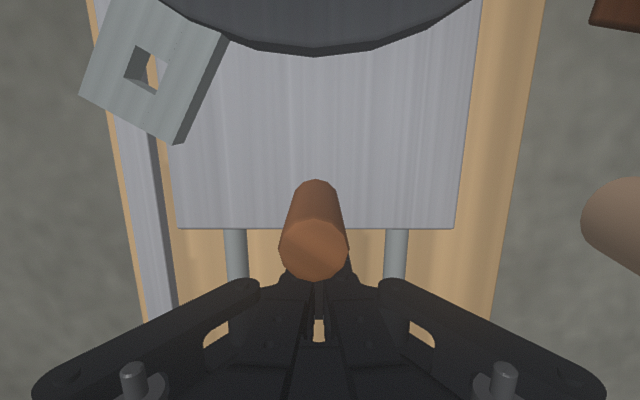

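The wrist view shows the post still touching. The roller is at zoomed about (202,210), moving past the crest, so I continue.

>>> send_rows(
  moves=[
    [0.03, 0, 0, 0],
    [0, 0, 0, 0],
  ],
)

```text
time: 8.35
tool_pos: [0.4946, -0.1173, 0.0853]
ee_rot: [0.782, 0.623, 0.0, -0.0]
wrist_force: [-0.9, 0.0, -0.2]
finger_gap: 0.0001
```

```bash
python3 -c "
from h import *
go([0,-.11,.083])
t=snap('top','top5');snap('wrist','w5')
a=cv2.resize(cv2.imread('pics/top5.png')[230:265,265:340],None,fx=8,fy=8,interpolation=2);b=cv2.imread('pics/w5.png')[150:310,200:440]
o=np.zeros((450,600,3),np.uint8);o[:280,:600]=a;o[285:445,:240]=b;cv2.imwrite('pics/c5.png',o)"
```

```text
tool [ 0.4946 -0.1173  0.0853] rail [ 0.0007 -0.1173  0.0853] xang -0.030000000000001137 F [-0.89  0.02 -0.2 ] t 8.35 gap 6.29662496682218e-05
units [ 0.145 -0.013  0.046]
```

View pics/c5.png

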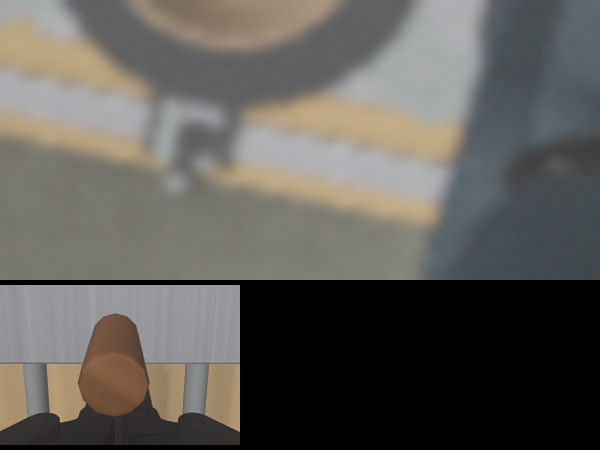

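```bash
python3 -c "
from h import *
for f in('w2','w4','w5'):
    w=load(f);h=cv2.cvtColor(np.asarray(w['pixels']),cv2.COLOR_RGB2HSV)
    m=((h[...,0]>5)&(h[...,0]<14)&(h[...,1]>130)).astype(np.uint8); m[:, :250]=0;m[:,400:]=0;m[:150]=0
    ys,xs=np.nonzero(m);print(f,ys.min(),ys.max(),rail(wplane(w,xs.mean(),ys.max(),.115)))
    p=np.asarray(w['pixels'])
"
```

```text
w2 228 278 [ 0.00063129 -0.14773856  0.115     ]
w4 237 280 [ 0.00071962 -0.10430926  0.115     ]
w5 233 279 [ 0.00119453 -0.10251008  0.115     ]
```

>>> send_rows(
  moves=[
    [0.02, 0, 0, 0],
    [0, 0, 0, 0],
  ],
)

```text
time: 8.65
tool_pos: [0.4948, -0.1164, 0.0853]
ee_rot: [0.782, 0.623, 0.0, -0.0]
wrist_force: [-0.1, -0.7, -0.6]
finger_gap: 0.0002
```

```bash
python3 -c "
from h import *
snap('wrist','w6');go([0,-.11,.083])
for f in('w6',):
    w=load(f);h=cv2.cvtColor(np.asarray(w['pixels']),cv2.COLOR_RGB2HSV)
    m=((h[...,0]>5)&(h[...,0]<14)&(h[...,1]>130)).astype(np.uint8); m[:, :250]=0;m[:,400:]=0;m[:150]=0
    ys,xs=np.nonzero(m);print(f,ys.min(),ys.max(),rail(wplane(w,xs.mean(),ys.max(),.115)))
"
```

```text
tool [ 0.4948 -0.1164  0.0853] rail [ 0.0007 -0.1164  0.0853] xang -0.01999999999999602 F [-0.24 -0.18  0.08] t 8.7 gap 9.05151021376222e-05
units [ 0.127 -0.013  0.046]
w6 236 280 [ 0.00098675 -0.10196829  0.115     ]
```

>>> send_rows(
  moves=[
    [0.02, 0, 0, 0],
    [0, 0, 0, 0],
  ],
)

```text
time: 8.9
tool_pos: [0.4951, -0.1154, 0.0853]
ee_rot: [0.782, 0.623, 0.0, -0.0]
wrist_force: [1.0, 1.0, -0.3]
finger_gap: 0.0001
```

>>> send_rows(
  moves=[
    [0.02, 0, 0, 0],
    [0, 0, 0, 0],
  ],
)

```text
time: 9.1
tool_pos: [0.4953, -0.1144, 0.0853]
ee_rot: [0.782, 0.623, 0.0, -0.0]
wrist_force: [-0.0, -0.0, 0.2]
finger_gap: -0.0002
```

Contact force is down to noise, so the carriage has drawn ahead. I'll back off, rise, and look from above.

>>> send_rows(
  moves=[
    [-0.2, 0, 0, 0],
    [-0.4, 0, 0, 0],
    [0, 0, -0.6, 0],
    [0, 0, -0.8, 0],
    [0, 0, -0.8, 0],
    [0, 0, -0.8, 0],
    [0, 0, -0.4, 0],
    [0.6, -0.6, 0, 0],
    [0.6, -0.6, 0, 0],
    [0, 0, 0, 0],
    [0, 0, 0, 0],
  ],
  gripper=50,
)

```text
time: 10.2
tool_pos: [0.4434, -0.072, 0.2556]
ee_rot: [0.782, 0.624, 0.0, 0.0]
wrist_force: [0.2, -0.4, -0.3]
finger_gap: 0.0501
```

```bash
python3 -c "
from h import *
snap('wrist','w7');go([.108,.062,.253]);snap('scene','scene7');snap('top','top7')
cv2.imwrite('pics/s7z.png',cv2.resize(cv2.imread('pics/scene7.png')[110:230,270:430],None,fx=5,fy=5,interpolation=2))"
```

```text
tool [ 0.4438 -0.0725  0.2556] rail [-0.0588 -0.0849  0.2556] xang -0.01999999999999602 F [-0.18 -1.16  0.38] t 10.25 gap 0.05002712889813813
units [2.939 3.336 0.054]
```

View pics/w7.png

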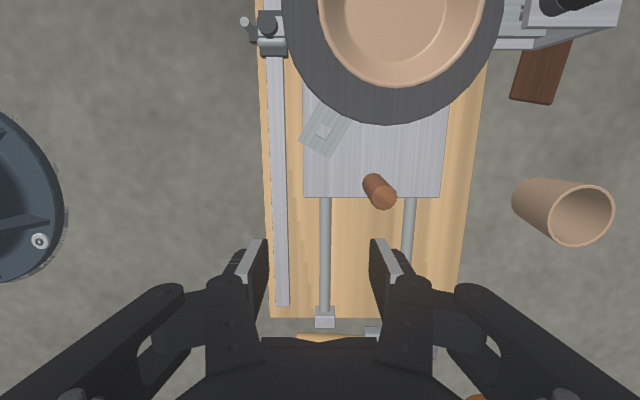

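View pics/s7z.png

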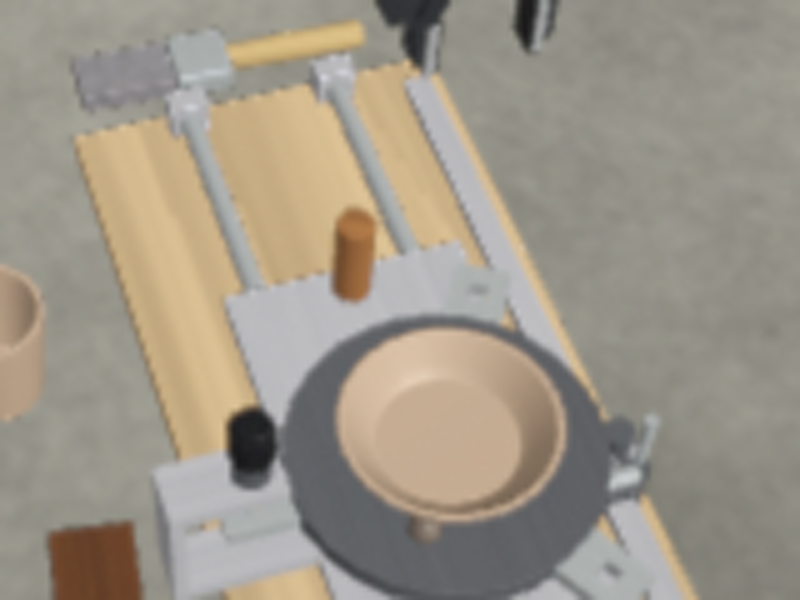

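The wrist view shows the roller at (267,22), past the visible near hump at (272,47). To settle it I'll move the wrist camera so it looks straight down on the notch.

>>> send_rows(
  moves=[
    [0.6, -0.4, 0, 0],
    [0.6, -0.4, 0, 0],
    [0.4, -0.2, 0, 0],
    [0, 0, 0, 0],
    [0, 0, 0, 0],
  ],
)

```text
time: 10.85
tool_pos: [0.413, 0.0168, 0.2553]
ee_rot: [0.782, 0.624, -0.0, 0.0]
wrist_force: [-0.2, 0.2, -0.2]
finger_gap: 0.0498
```

```bash
python3 -c "
from h import *
snap('wrist','w8');go([.108,.062,.253])
cv2.imwrite('pics/t7z.png',cv2.resize(cv2.imread('pics/top7.png')[220:270,265:365],None,fx=8,fy=8,interpolation=2))"
```

```text
tool [0.413  0.0165 0.2552] rail [-0.1086 -0.0049  0.2552] xang -0.04999999999999716 F [-0.16 -0.77  0.  ] t 10.9 gap 0.04997417568987031
units [1.342 4.331 0.045]
```

View pics/w8.png

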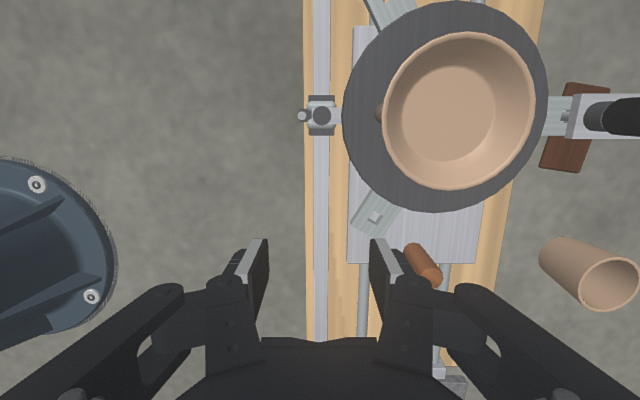

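View pics/t7z.png

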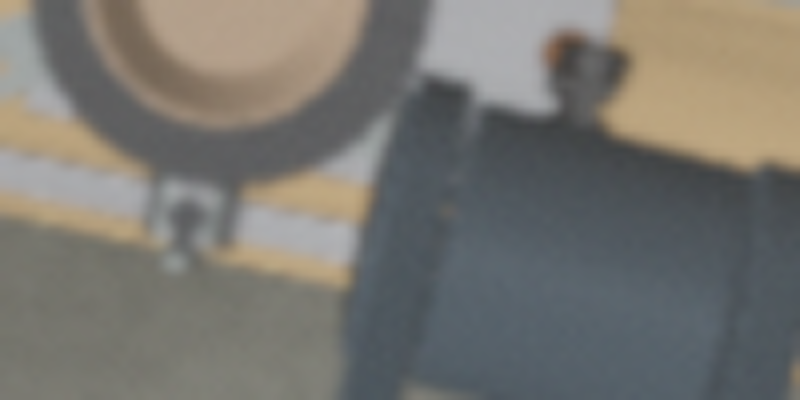

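The wrist view shows the roller at (321,116), midway along the notch block and level with the notch's pin at (303,116); the top view agrees. The carriage is in the detent. Next I locate the knob.

```bash
python3 -c "
from h import *
w=load('w8');print('roller',rail(wplane(w,321,116,.06)),'pin',rail(wplane(w,303,116,.06)))
g=cv2.imread('pics/w8.png');cv2.imwrite('pics/w8z.png',cv2.resize(g[80:150,285:365],None,fx=8,fy=8,interpolation=2))
t=load('top7');p=np.asarray(t['pixels']).max(2)
m=(p[170:210,280:340]<60);ys,xs=np.nonzero(m);u,v=xs.mean()+280,ys.mean()+170;print(len(xs),u,v,rail(plane(t,u,v,.17)))
t=load('top0');p=np.asarray(t['pixels']).max(2)
m=(p[180:205,325:352]<60);ys,xs=np.nonzero(m);u,v=xs.mean()+325,ys.mean()+180;print(len(xs),u,v,rail(plane(t,u,v,.17)))
"
```

```text
roller [-0.10690288  0.06094236  0.06      ] pin [-0.12480822  0.0609423   0.06      ]
1 299.0 186.0 [0.10510435 0.06060789 0.17      ]
0 nan nan [nan nan nan]<string>:8: RuntimeWarning: Mean of empty slice.
  ret = ret.dtype.type(ret / rcount)
```

View pics/w8z.png

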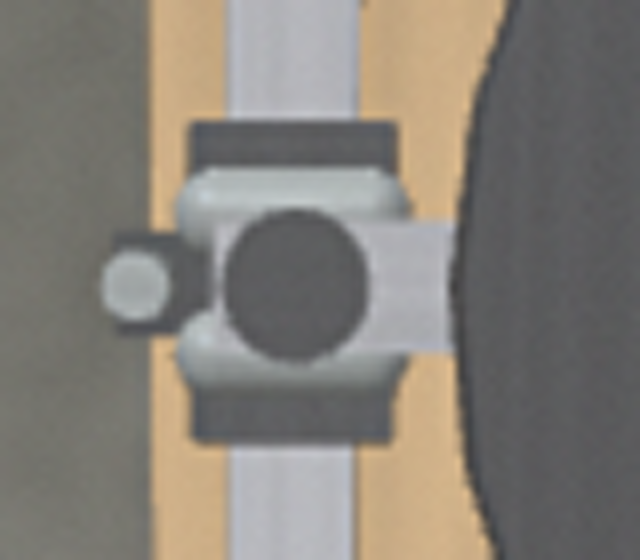

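>>> send_rows(
  moves=[
    [0, 0.8, -0.2, 0],
    [0, 0.8, 0, 0],
    [0, 0.8, 0, 0],
    [0, 0.8, 0, 0],
    [0, 0.8, 0, 0],
    [0, 0.3, 0, 0],
    [0, 0, 0, 0],
    [0, 0, 0, 0],
  ],
)

```text
time: 11.7
tool_pos: [0.6217, -0.0315, 0.2647]
ee_rot: [0.782, 0.623, -0.0, -0.0]
wrist_force: [-0.3, 0.4, 0.4]
finger_gap: 0.0502
```

```bash
python3 -c "
from h import *
snap('wrist','w9');go([.108,.062,.253])"
```

```text
tool [ 0.6214 -0.0312  0.265 ] rail [ 0.1052 -0.0052  0.265 ] xang -0.06999999999999318 F [-0.09  0.02  0.15] t 11.75 gap 0.05025905948961352
units [1.343 0.055 0.24 ]
```

View pics/w9.png

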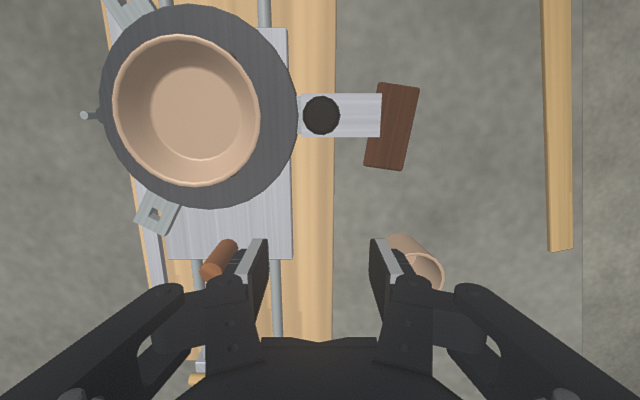

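The roller is centred between the humps in the zoom. The knob is at (321,115) in the wrist view.

```bash
python3 -c "
from h import *
w=load('w9');k=rail(wplane(w,321.3,115.3,.177));print(k, rail(wplane(w,321.3,115.3,.165)))
go([k[0],k[1],.165])"
```

```text
[0.10664601 0.0613008  0.177     ] [0.10674117 0.06125193 0.165     ]
tool [ 0.6214 -0.0312  0.265 ] rail [ 0.1052 -0.0052  0.265 ] xang -0.06999999999999318 F [-0.09  0.02  0.15] t 11.75 gap 0.05025905948961352
units [1.329 0.029 2.   ]
```

>>> send_rows(
  moves=[
    [0.5, 0.01, 0, 0],
    [0.5, 0.01, 0, 0],
    [0.33, 0.01, 0, 0],
    [0, 0, 0.5, 0],
    [0, 0, 0.4, 0],
    [0, 0, 0, 0],
    [0, 0, 0, 0],
  ],
  gripper=50,
)

```text
time: 12.45
tool_pos: [0.6383, 0.0338, 0.221]
ee_rot: [0.782, 0.623, 0.0, 0.0]
wrist_force: [-0.2, 0.3, 1.5]
finger_gap: 0.05
```

```bash
python3 -c "
from h import *
snap('wrist','w10');go([.1067,.0613,.165])"
```

```text
tool [0.6386 0.0337 0.2216] rail [0.1076 0.062  0.2216] xang -0.030000000000001137 F [-0.04 -0.31  0.14] t 12.5 gap 0.05010923608145981
units [-0.013 -0.019  1.133]
```

View pics/w10.png

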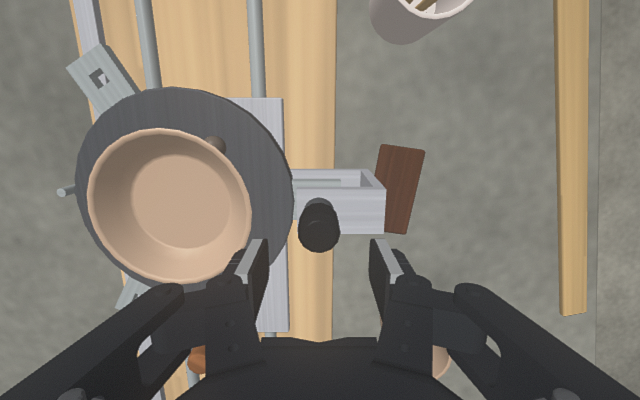

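The knob at (319,228) lies midway between the jaws. Next I go down.

>>> send_rows(
  moves=[
    [0, 0, 0.3, 0],
    [0, 0, 0.3, 0],
    [0, 0, 0.3, 0],
    [0, -0.01, 0.2, 0],
    [0, 0, 0, 0],
    [0, 0, 0, 0],
  ],
)

```text
time: 13.1
tool_pos: [0.6379, 0.034, 0.1652]
ee_rot: [0.782, 0.623, -0.0, -0.0]
wrist_force: [-0.4, 0.1, -0.1]
finger_gap: 0.0497
```

```bash
python3 -c "
from h import *
snap('wrist','w11');go([.1067,.0613,.165])"
```

```text
tool [0.6382 0.034  0.1657] rail [0.107  0.0621 0.1657] xang -0.01999999999999602 F [ 0.36 -0.43  0.6 ] t 13.15 gap 0.050121039674803115
units [-0.016 -0.007  0.014]
```

View pics/w11.png

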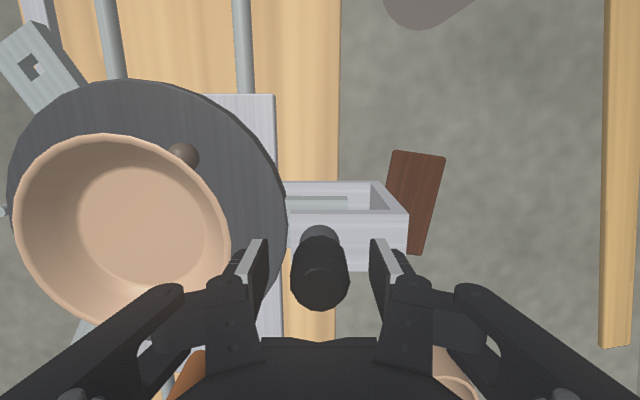

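The knob, at (320,285), is centred between the pads, so I close.

>>> send_rows(
  moves=[
    [0, 0, 0, 0],
    [0, 0, 0, 0],
    [0, 0, 0, 0],
    [0, 0, 0, 0],
    [0, 0, 0, 0],
    [0, 0, 0, 0],
  ],
  gripper=10,
  force=60,
)

```text
time: 13.75
tool_pos: [0.6383, 0.0339, 0.1661]
ee_rot: [0.782, 0.623, 0.001, 0.001]
wrist_force: [0.5, -0.3, 4.3]
finger_gap: 0.024
```

>>> send_rows(
  moves=[
    [0, 0, -0.05, 0],
    [0, 0, -0.05, 0],
    [0, 0, -0.05, 0],
    [0, 0, -0.05, 0],
    [0, 0, 0, 0],
    [0, 0, 0, 0],
  ],
)

```text
time: 14.35
tool_pos: [0.638, 0.0339, 0.1748]
ee_rot: [0.782, 0.623, 0.0, 0.0]
wrist_force: [5.6, 0.7, -6.7]
finger_gap: 0.0242
```

>>> send_rows(
  moves=[
    [0, 0, -0.05, 0],
    [0, 0, -0.05, 0],
    [0, 0, -0.05, 0],
    [0, 0, 0, 0],
    [0, 0, 0, 0],
  ],
)

```text
time: 14.85
tool_pos: [0.638, 0.034, 0.1821]
ee_rot: [0.782, 0.623, 0.0, 0.0]
wrist_force: [7.2, -0.3, -7.0]
finger_gap: 0.0243
```

>>> send_rows(
  moves=[
    [0, 0, -0.04, 0],
    [0, 0, 0, 0],
    [0, 0, 0, 0],
  ],
)

```text
time: 15.15
tool_pos: [0.638, 0.034, 0.184]
ee_rot: [0.782, 0.623, 0.0, 0.0]
wrist_force: [6.4, 0.1, -8.4]
finger_gap: 0.0242
```

>>> send_rows(
  moves=[
    [0, 0, -0.04, 0],
    [0, 0, 0, 0],
    [0, 0, 0, 0],
  ],
)

```text
time: 15.45
tool_pos: [0.638, 0.034, 0.186]
ee_rot: [0.782, 0.623, 0.0, -0.0]
wrist_force: [6.8, 0.1, -8.3]
finger_gap: 0.0242
```

>>> send_rows(
  moves=[
    [0, 0, -0.02, 0],
    [0, 0, 0, 0],
    [0, 0, 0, 0],
  ],
)

```text
time: 15.75
tool_pos: [0.6379, 0.0339, 0.1865]
ee_rot: [0.782, 0.623, -0.0, -0.0]
wrist_force: [8.3, 0.5, -11.7]
finger_gap: 0.0239
```

The force rose to about 12 N at 20.4 mm of lift, so the plunger is at its stop. Last come pictures to check the lift and the carriage.

```bash
python3 -c "
from h import *
snap('wrist','w12');snap('scene','scene12');snap('top','top12');go([.1067,.0613,.165])
a=cv2.resize(cv2.imread('pics/scene12.png')[130:220,290:430],None,fx=5,fy=5,interpolation=2);cv2.imwrite('pics/s12z.png',a)
cv2.imwrite('pics/t12z.png',cv2.resize(cv2.imread('pics/top12.png')[220:270,265:365],None,fx=8,fy=8,interpolation=2))"
```

```text
tool [0.6379 0.034  0.1865] rail [0.1068 0.062  0.1865] xang -0.01999999999999602 F [  7.92   0.07 -11.39] t 15.9 gap 0.024222540534047786
units [-0.015 -0.002  0.43 ]
```

View pics/w12.png

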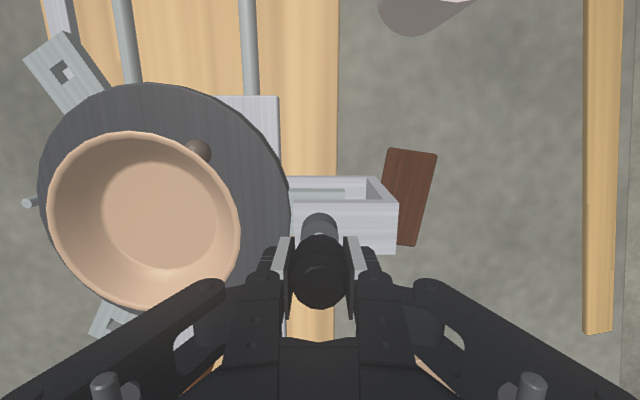

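View pics/s12z.png

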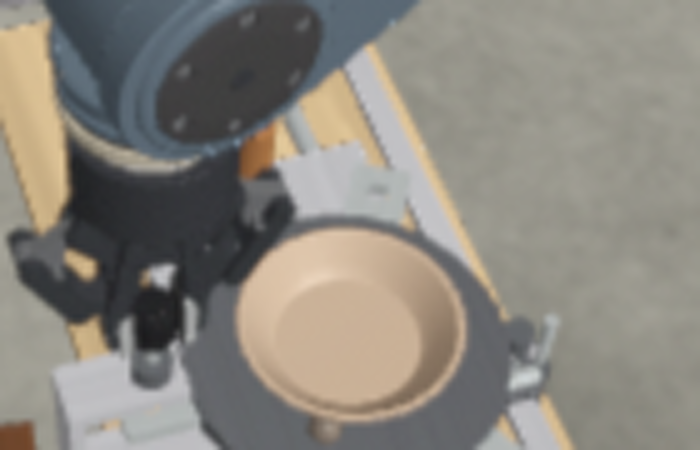

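View pics/t12z.png

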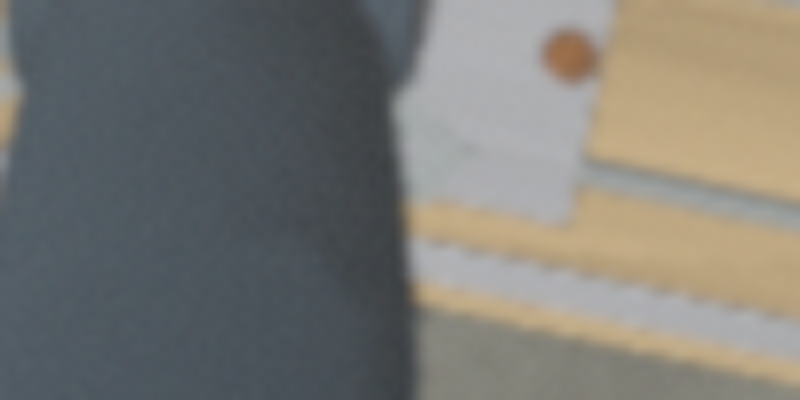

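The knob is held between the pads at (319,272) with the bare pin showing below it. The roller is at scene pixel (394,197), exactly where it was before the lift. One check on the post, then I hand in.

```bash
python3 -c "
from h import *
t=load('top12');print(rail(plane(t,265+568/8-.44,220+55/8-.44,.115)))
s=env.get_state();print(s['tool_pos'],s['wrist_force'],s['finger_gap'],s['time'])
print(env.close_job())"
```

```text
[-0.00030166 -0.08643604  0.115     ]
[0.63792593 0.03396156 0.18650186] [  7.92153837   0.06994461 -11.39286881] 0.024222540534047786 15.9
the job is handed in; nothing more can be done
None
```

The carriage is in the station's detent and the gripper is holding the index plunger fully out. I handed the job in at 15.9 s with the arm still gripping; no verdict is reported.

- **Carriage:** I pushed it by the post with the fingers closed. Force along the rail peaked at about 13 N at the first hump, then fell to noise as the roller dropped in. A close-up showed the roller midway between the humps and level with the pin. After the lift, the roller was at the same place in the scene camera.
- **Plunger:** I gripped the knob at 60 N and lifted 20.4 mm. The pull rose from about 8 N to 11.4 N at the end, so it is against its stop. The knob did not appear to slip in the last picture.
- **Disagreements:** The last top view puts the post at rail y = -86 mm, while the roller position implied about -89 mm. That is slightly more than the stated 2 mm camera accuracy. About 8 N of sideways force, across the rails, remained in the grip.
- **Other things on the table:** I touched none of them on purpose, and nothing looked moved in the pictures. I did not measure their positions again at the end.

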